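# Fold away the empty pot rest

## Task

Fold away the empty wooden pot rest on the kitchen worktop, like a folding rule. First swing its end bar in flush against the middle bar while the middle bar still stands open; only then swing the two together flush against the bar that is screwed to the worktop. Leave the saucepan where it stands on the other pot rest.

Things in the scene. Friction and masses are not known exactly. Their poses are not given: they have to be found in the camera images.
- pot_rest: Fixed bar of the empty pot rest: pale wood, 22 (x) x 160 (y) x 28 mm high, top at z = 30 mm. Origin on the worktop under its centre; z up; the other bars fold on its -x side, the robot's. Two more level bars of the same size and height are hinged on in a zigzag, on vertical pins standing 3 mm proud of the tops. The similar rest under the saucepan is not this one and cannot move.
- middle_bar (a joint): Angle (rad) of the middle bar: 0 = flush beside the fixed bar, where it stops; starts 1.3 to 2.0. Its pin is at (-12, -80) mm in pot_rest's frame. At 0 it runs from the pin 160 mm along +y and fills x = -35 to -13 mm; opening turns it counterclockwise seen from above, +y towards -x. Stiff hinge, 0.3 N m friction, stays where left.
- end_bar (a joint): Angle (rad) of the end bar from the middle bar: 0 = flush beside it, where it stops; starts 1.2 to 2.0. Its pin is at the middle bar's far end. With both folded, the pin is at (-36, 80) mm in pot_rest's frame and the bar runs from it 160 mm along -y, filling x = -59 to -37 mm; opening turns it clockwise seen from above. Easy hinge, 0.08 N m friction, stays where left.
- saucepan: Steel saucepan, 160 mm across, 85 mm high, with a 235 mm long (from the centre) black handle along its +y, standing on the other, half-open pot rest, left of the empty one. Origin: centre of its underside, 30 mm above the worktop. Not to be moved.
There are look-alikes about, which are no part of the job. What is shaped like the pot_rest but black or turquoise is not meant.

How it is judged (in metres and radians):
On the way:
1. the end bar lies against the middle bar (within 0.2 rad) while the middle bar still stands open (more than 0.9 rad) (value of joint end_bar below 0.2 rad and value of joint middle_bar above 0.9 rad), for 0.2 s.
At the end, for the whole second after the job is handed in: Both hinges are folded to within 0.2 rad (11 degrees) of flush, and the saucepan is within 20 mm of where it stood (value of joint each of end_bar, middle_bar below 0.2 rad and distance of saucepan from where it was at the start of the episode below 0.02 m); the robot touches nothing.
It fails at once if the saucepan is shifted by more than 20 mm or tipped by more than 0.3 rad (distance of saucepan from where it was at the start of the episode above 0.02 m or angle between saucepan's own z axis and vertical above 0.3 rad).
It also fails if it takes over 51 s, if anything falls off the work surface, if the arm or the gripper's body presses on something with over 40 N, if the wrist force passes 120 N, or if a joint passes its speed limit or range.

## Robot

A 6-joint arm with a two-finger parallel gripper is mounted at the origin on the work surface. World frame = base frame: x ahead of the robot, y to its left, z up, the work surface at z = 0. Lengths are in m, angles in degrees, forces in N, time in s.
With the tool pointing down it reaches from about 0.3 to 0.95 m from the base axis. Payload 3.1 kg.
Tool frame: the origin (TCP) lies midway between the tips of the shut fingers; the grasp point (between the pads) lies 19 mm behind it; z points along the fingers, y is the line along which they close (so a half turn about z gives the same grasp; the last joint's range is limited). The gripper opens to 85 mm and grips with 20 to 120 N. Pads are 22 mm wide; open, the fingers measure 114 mm over their backs; the gripper's body (76 mm by 85 mm) begins 54 mm behind the grasp point. The pads swing forward as they close: fully open they stand 13 mm farther back than shut.
Start: joints at [-71.316, 17.653, 93.61, -0, 68.738, -3.994], TCP at [0.241, -0.577, 0.231] pointing down, gripper open.
Joint ranges: [-175.34, 175.34], [-45.06, 112.39], [2.9, 150.54], [-68.45, 248.45], [3.09, 151.38], [-168.51, 168.51]. Speed limits (degrees/s): [159.86, 159.86, 180, 180, 180, 180].

## Interface

Orientations are given as a 3x3 rotation matrix whose columns are the frame's x, y, z axes.
In Python, from cell import arm gives the robot as it stands. The module is installed in compiled form; this text tells all that it offers.
- The arm moves only by the tool drive_tool, never from a script. Its argument "moves" is a list of rows, each a list of 4 numbers: the shift along the tool's x, y, z in m, then the turn about the tool's z in rad. A call has 1 to 10 rows; each row shifts and turns the commanded pose from where the row before left it, along the tool's axes as they then stand; what a row does not reach is not made up. A row lasts 1/10 s, in which the tool goes at most 50 mm and 8.59 degrees, less where a joint would pass 70% of its speed; a pose out of reach is approached as far as the arm can. A call is refused whole if a number of a shift passes 0.05 or a number of a turn 0.15, either way. A call with a gripper value outside its range is refused whole. "claw" is the finger opening in m, from 0 to 0.0854, set as the call begins (left out, the last holds). The fingers move at their own pace and stop on an object; the grip force is fixed at half the most. Time passes only in rows, so rows that do not move let the fingers close. It gives the time, the measured TCP pose, the force, the opening and the grip force at its end, in the units of the state.
- arm.observe(): the state, without advancing time (a new reading comes with each control period).
- arm.camera(name): name is "scene" or "side" or "wrist"; returns (picture, depth): 420x560x3 uint8, blue, green, red; 420x560 float32, m along the optical axis (not along the pixel's ray), 0 where there is no reading.
- arm.camera_info(name): a dict with "fx", "fy", "cx", "cy" (pixels), "k1" (the pictures are not rectified: a ray, as slopes to the right and down, at radius r is drawn at 1 + k1 r^2 times it, then the intrinsics apply), "origin" and "rotation" of the camera in the world. Camera axes: x right, y down, z forward; pixel columns grow to the right and rows downward; lengths in m; the calibration is good to about 2 mm. A picture is of the moment at which its call begins: read the wrist's pose just before it. camera_info takes no time and is no camera call; for the wrist camera it gives the pose at the moment of the call.
- arm.hand_in(): hands the job in; it is judged then, once.
The state is a dict: "time": time; "q": joint angles; "dq": joint speeds; "joint_torque": joint torques, N m; "eef_pos": TCP position; "eef_rot": TCP orientation; "wrist_force": force on the tool from outside, world axes, zero at the start; "ft_torque": the same for the moment, N m; "grip_width": finger opening in m; "finger_force": force on a finger pad.
Only numpy, scipy, OpenCV 4.12 (cv2) and the standard library are available. Lean on these libraries where they do the work, as an engineer would, in place of code of your own. Each camera call takes 0.05 s, during which the arm holds its last target. There are 200 camera calls.

## Working session

There is one attempt and no reset: what is moved stays moved. The work goes in short steps, Python scripts to look and compute and a tool call to move; the robot and the scene stay as the last step left them, time stands still between calls to the robot, and variables do not carry over. Pictures are saved under pics/ and viewed, at most 10 in all, crops included, and the job is handed in when it is done.

Besides the shell and the picture viewer there is one more tool, called after "Emit:" as name([rows], argument=value, ...), one row to a line, values as JSON. drive_tool: Moves the arm, as the interface text tells. Its arguments: {"type":"object","properties":{"moves":{"type":"array"},"claw":{"type":"number"}},"required":["moves"]}

```bash
mkdir -p pics
cat > h.py <<'E'
import numpy as np, cv2
from cell import arm
def ray(name,uv,info=None):
    i=info or arm.camera_info(name); uv=np.atleast_2d(np.float64(uv))
    d=(uv-[i["cx"],i["cy"]])/[i["fx"],i["fy"]]; s=d.copy()
    for _ in range(20): s=d/(1+i["k1"]*(s**2).sum(1,keepdims=True))
    v=np.c_[s,np.ones(len(s))]@np.array(i["rotation"]).T
    return np.array(i["origin"]),v
def onz(name,uv,z,info=None):
    o,v=ray(name,uv,info); return o+v*((z-o[2])/v[:,2:3])
E
python3 - <<'E'
from h import *
for n in("scene","side"):
    p,d=arm.camera(n); np.savez(n+"0.npz",p=p,d=d); cv2.imwrite(f"pics/{n}0.png",p)
    i=arm.camera_info(n);print(n,i)
s=arm.observe();print(s["time"],s["eef_pos"],s["eef_rot"],s["wrist_force"])
a=cv2.imread("pics/scene0.png");
E
```

```text
scene {'fx': 524.6828946585819, 'fy': 524.6828946585819, 'cx': 280.9813023561534, 'cy': 222.64586209787097, 'k1': -0.12732296481504551, 'origin': array([ 1.2872837 , -0.77581576,  0.86128888]), 'rotation': array([[ 7.32102117e-01,  3.77460086e-01, -5.67054119e-01],
       [ 6.81194698e-01, -4.06307359e-01,  6.09005840e-01],
       [-5.22864709e-04, -8.32128724e-01, -5.54582287e-01]])}
side {'fx': 544.3943351940954, 'fy': 544.3943351940954, 'cx': 281.1521454843655, 'cy': 223.94346241927337, 'k1': -0.22190468181625853, 'origin': array([0.14775547, 0.9644584 , 1.01967207]), 'rotation': array([[-0.93548454, -0.26264116,  0.23640707],
       [-0.35301394,  0.66467928, -0.6584699 ],
       [ 0.01580642, -0.6994434 , -0.71451318]])}
0.1 [ 0.24068486 -0.57598766  0.23015974] [[ 9.22715390e-01  3.85481361e-01 -6.55394323e-04]
 [ 3.85481878e-01 -9.22713193e-01  2.02117139e-03]
 [ 1.74382908e-04 -2.11760858e-03 -9.99997743e-01]] [-0.02154798  0.81666638 -0.19660254]
```

View pics/scene0.png

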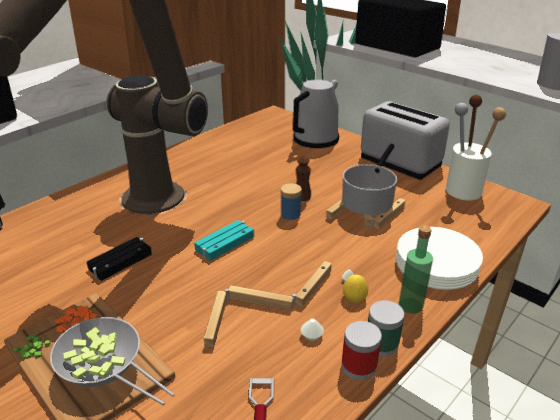

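View pics/side0.png

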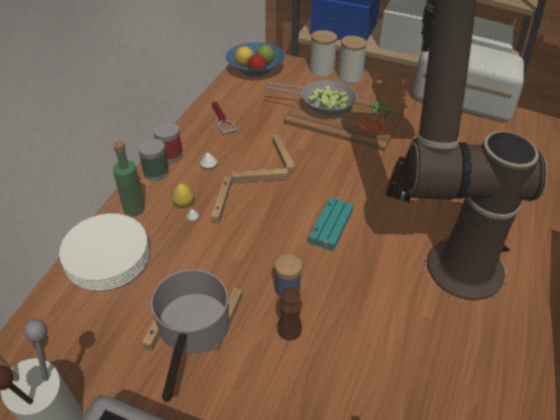

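The scene picture shows the empty pale rest with bars at (215,318), (260,297) and (313,283). Its possible look-alikes are the turquoise rest at (225,240), the black one at (120,258) and the rest under the pan at (370,212). By the description it is the pale zigzag around (265,300). In the side view it lies around (255,177). Next I check a close crop and measure.

Run:
```python
from h import *
a=cv2.imread("pics/scene0.png")[250:355,190:345]; b=cv2.imread("pics/side0.png")[125:230,200:310]
a=cv2.resize(a,None,fx=3.5,fy=3.5,interpolation=cv2.INTER_CUBIC)[:, :]
b=cv2.resize(b,None,fx=2.2,fy=2.2,interpolation=cv2.INTER_CUBIC)
c=np.zeros((600,800,3),np.uint8);c[:a.shape[0],:a.shape[1]]=a; b=b[:600-a.shape[0]+0]; c[a.shape[0]:a.shape[0]+b.shape[0],:b.shape[1]]=b
# mask
for n,(r0,r1,c0,c1) in dict(scene=(250,355,190,345),side=(125,230,200,310)).items():
    p=np.load(n+"0.npz")["p"]; d=np.load(n+"0.npz")["d"]; hsv=cv2.cvtColor(p,cv2.COLOR_BGR2HSV)
    print(n,[ (q,hsv[q[1],q[0]]) for q in ([(215,315),(260,297),(315,280),(240,330),(250,270)] if n=="scene" else [(221,198),(260,176),(284,155),(250,150),(260,210)])])
cv2.imwrite("pics/crop.png",c)
```

```text
scene [((215, 315), array([ 18, 109, 231], dtype=uint8)), ((260, 297), array([ 16, 113, 115], dtype=uint8)), ((315, 280), array([ 19, 103, 236], dtype=uint8)), ((240, 330), array([ 13, 154, 220], dtype=uint8)), ((250, 270), array([ 13, 159, 202], dtype=uint8))]
side [((221, 198), array([ 15,  99, 157], dtype=uint8)), ((260, 176), array([ 15,  95, 113], dtype=uint8)), ((284, 155), array([ 16, 102, 163], dtype=uint8)), ((250, 150), array([ 12, 134, 147], dtype=uint8)), ((260, 210), array([ 12, 136, 144], dtype=uint8))]
```

View pics/crop.png

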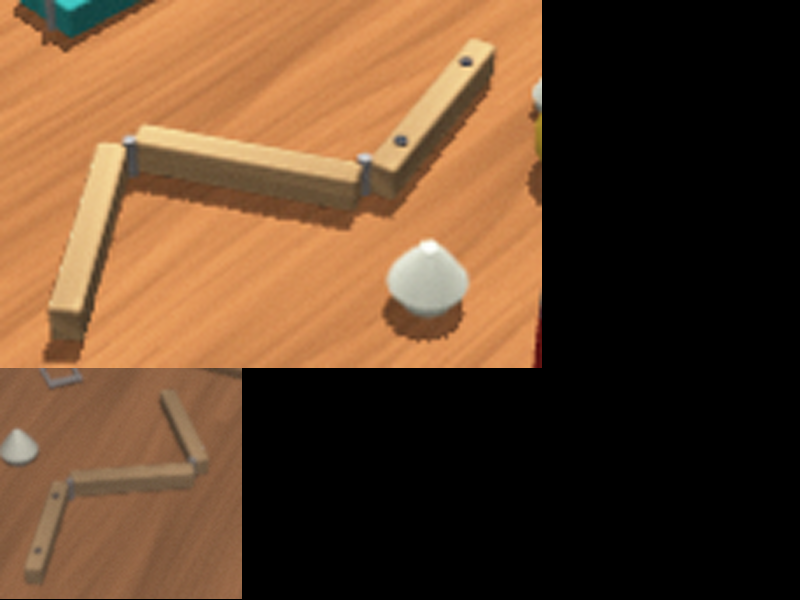

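The crop shows that the right-hand bar has the two screws (scene (323,268) and (304,290)), so it is the fixed bar. Pin 1 is at (294,295), pin 2 at (227,290), and the end bar runs down to (209,340). In the side view the pins are at (232,175) and (288,168).

```bash
cat > meas.py <<'E'
from h import *
def tri(a,b,na="scene",nb="side"):
    o1,v1=ray(na,a);o2,v2=ray(nb,b);v1=v1[0]/np.linalg.norm(v1);v2=v2[0]/np.linalg.norm(v2)
    t=np.linalg.lstsq(np.c_[v1,-v2],o2-o1,rcond=None)[0];p,q=o1+t[0]*v1,o2+t[1]*v2
    return (p+q)/2,np.linalg.norm(p-q)
def tops(n,box,p,d):
    r0,r1,c0,c1=box;hsv=cv2.cvtColor(p,cv2.COLOR_BGR2HSV)
    vv,uu=np.mgrid[r0:r1,c0:c1];uv=np.c_[uu.ravel(),vv.ravel()]
    o,v=ray(n,uv);z=d[uv[:,1],uv[:,0]];P=o+v*z[:,None]
    h=hsv[uv[:,1],uv[:,0]]
    return uv,P,h,z
E
python3 - <<'E'
from meas import *
sc=lambda x,y:(190+x/3.5,250+y/3.5); sd=lambda x,y:(200+x/2.2,125+(y-368)/2.2)
for k,a,b in [("pin1",(365,156),(71,478)),("pin2",(130,139),(193,463)),("screwfar",(466,62),(38,550)),("screwnear",(401,141),(55,496)),("endtip",(68,308),(168,393))]:
    print(k,tri(sc(*a),sd(*b)))
for n,box in dict(scene=(250,355,200,335),side=(130,225,205,300)).items():
    f=np.load(n+"0.npz");uv,P,h,z=tops(n,box,f["p"],f["d"])
    m=(z>0)&(P[:,2]>0.022)&(P[:,2]<0.037)&(h[:,1]<130)&(h[:,0]>12)
    im=np.zeros((420,560),np.uint8);im[uv[m][:,1],uv[m][:,0]]=255
    k,l,st,c=cv2.connectedComponentsWithStats(im)
    for j in range(1,k):
        if st[j,4]<60: continue
        q=P[m][l[uv[m][:,1],uv[m][:,0]]==j]
        (cx,cy),(w,hh),an=cv2.minAreaRect(np.float32(q[:,:2]*1000))
        vx,vy,_,_=cv2.fitLine(np.float32(q[:,:2]),cv2.DIST_L2,0,.01,.01).ravel()
        print(n,c[j].round(),st[j,4],"z",np.median(q[:,2]).round(4),"c",round(cx),round(cy),"size",round(w),round(hh),"dir",np.degrees(np.arctan2(vy,vx)).round(1))
E
```

```text
pin1 (array([ 0.67014812, -0.07096161,  0.033389  ]), np.float64(0.0055394996792367986))
pin2 (array([ 0.537528  , -0.16278675,  0.02798869]), np.float64(0.0022554828703272856))
screwfar (array([0.65380193, 0.05881715, 0.02934073]), np.float64(0.0035634976577896297))
screwnear (array([ 0.67588614, -0.03802612,  0.02869366]), np.float64(0.0025966841270914963))
endtip (array([ 0.62409867, -0.29537951,  0.0248625 ]), np.float64(0.004248900626799453))
scene [259. 298.] 1502 z 0.0302 c 616 -105 size 388 136 dir 72.9
scene [312. 331.] 181 z 0.0285 c 777 -126 size 47 33 dir 46.4
side [253. 176.] 983 z 0.0284 c 609 -99 size 388 138 dir 71.8
side [210. 161.] 67 z 0.029 c 753 -113 size 45 25 dir 68.4
```

Run:
```python
from meas import *
g={}
for n in("scene","side"):
    f=np.load(n+"0.npz");uv,P,h,z=tops(n,(0,420,0,560),f["p"],f["d"])
    m=(z>0)&(P[:,2]>0.012)&(P[:,0]>.26)&(P[:,0]<.86)&(P[:,1]>-.56)&(P[:,1]<.28)
    for p in P[m]:
        k=(int(p[0]//.03),int(p[1]//.03)); g.setdefault(k,[]).append(p[2])
print("rows y from +.27 down; cols x from .24; cm height")
for j in range(9,-20,-1):
    print("%5.2f"%(j*.03),"".join("%3s"%("." if len(g.get((i,j),[]))<4 else int(round(100*np.percentile(g[(i,j)],95)))) for i in range(8,29)))
p1=np.array([.669,-.071]);p2=np.array([.5365,-.1625])
for ph in(-52,-30,-10,10,20,26,30):
    a=np.radians(ph);u=np.array([np.cos(a),np.sin(a)]);nn=np.array([-u[1],u[0]])
    print(ph,(p2+.11*u-.039*nn).round(3),"clear40",(p2+.11*u-.079*nn).round(3))
print("phase2: middle dir th, contact")
for th in(206,190,170,150,130,110,103):
    a=np.radians(th);u=np.array([np.cos(a),np.sin(a)]);nn=np.array([-u[1],u[0]])
    print(th,(p1+.11*u+(.047+.016)*nn).round(3),"clear",(p1+.11*u+.1*nn).round(3))
```

```text
rows y from +.27 down; cols x from .24; cm height
 0.27   .  .  .  .  .  .  .  .  3  .  .  .  .  .  .  .  5  5  5  5  5
 0.24   .  .  .  .  9  9  .  .  .  .  .  .  .  .  .  .  5  5  5  5  5
 0.21   .  .  .  . 10 10 10  .  .  .  .  .  .  .  .  .  .  5  5  5  5
 0.18   .  .  .  . 10 10  9  .  .  .  .  .  .  .  .  .  .  .  5  5  5
 0.15   .  .  .  .  .  .  .  .  .  .  .  .  .  .  .  .  .  .  .  .  .
 0.12   .  .  .  .  .  .  .  .  .  .  .  .  .  .  .  .  .  .  .  . 15
 0.09   .  .  .  .  .  .  .  .  .  .  .  .  .  .  .  3  3  .  .  . 15
 0.06   .  .  2  3  3  3  .  .  .  .  .  .  .  3  3  3  5  6  5  .  .
 0.03   .  .  3  3  3  3  .  .  .  .  .  .  .  3  3  .  6  7  6  .  .
 0.00   .  .  3  3  3  3  .  .  .  .  .  .  .  3  3  .  5  6  5  .  .
-0.03   .  .  3  3  3  3  .  .  .  .  .  .  .  3  3  .  .  .  .  .  .
-0.06   .  .  3  3  3  3  .  .  .  .  .  .  .  .  3  3  .  .  .  .  .
-0.09   .  .  3  3  3  3  .  .  .  .  .  .  .  3  3  3  .  .  .  .  .
-0.12   .  .  .  3  3  3  .  .  .  .  .  3  3  3  3  .  3  5  4  .  8
-0.15   .  .  .  .  .  .  .  .  .  3  3  3  3  3  .  .  3  5  4  .  .

[... 902 characters left out ...]
.  .  .
-0.57  44 41  2  2  3  3  8  8  7  7  7  8  8  2  .  .  .  .  .  .  .
-52 [ 0.573 -0.273] clear40 [ 0.542 -0.298]
-30 [ 0.612 -0.251] clear40 [ 0.592 -0.286]
-10 [ 0.638 -0.22 ] clear40 [ 0.631 -0.259]
10 [ 0.652 -0.182] clear40 [ 0.659 -0.221]
20 [ 0.653 -0.162] clear40 [ 0.667 -0.199]
26 [ 0.652 -0.149] clear40 [ 0.67  -0.185]
30 [ 0.651 -0.141] clear40 [ 0.671 -0.176]
phase2: middle dir th, contact
206 [ 0.598 -0.176] clear [ 0.614 -0.209]
190 [ 0.572 -0.152] clear [ 0.578 -0.189]
170 [ 0.55  -0.114] clear [ 0.543 -0.15 ]
150 [ 0.542 -0.071] clear [ 0.524 -0.103]
130 [ 0.55  -0.027] clear [ 0.522 -0.051]
110 [0.572 0.011] clear [ 0.537 -0.002]
103 [0.583 0.022] clear [0.547 0.014]
```

Emit:
drive_tool([
  [0, 0, 0, 0.132],
  [0, 0, 0, 0.132],
  [0, 0, 0, 0.132],
  [0.03, -0.03, 0, 0],
  [0.03, -0.03, 0, 0],
  [0.03, -0.03, 0, 0],
  [0.03, -0.03, 0, 0],
  [0.03, -0.03, 0, 0],
  [0.03, -0.03, 0, 0],
  [0.03, -0.03, 0, 0],
], claw=0)

```text
time: 1.1
eef_pos: [0.4517, -0.3651, 0.2308]
eef_rot: [[1.0, -0.0, -0.001], [-0.0, -1.0, 0.001], [-0.001, -0.001, -1.0]]
wrist_force: [0.7, -0.6, -0.8]
grip_width: -0.0003
finger_force: 0.0
```

Emit:
drive_tool([
  [0.03, -0.022, 0, 0],
  [0.03, -0.022, 0, 0],
  [0.026, -0.023, 0, 0],
  [0, 0, 0.04, 0],
  [0, 0, 0.04, 0],
  [0, 0, 0.04, 0],
  [0, 0, 0.04, 0],
  [0, 0, 0.03, 0],
  [0, 0, 0.025, 0],
  [0, 0, 0, 0],
])

```text
time: 2.1
eef_pos: [0.5329, -0.2971, 0.0114]
eef_rot: [[1.0, -0.0, -0.009], [-0.0, -1.0, 0.006], [-0.009, -0.006, -1.0]]
wrist_force: [-0.2, 0.7, -0.2]
grip_width: -0.0004
finger_force: 0.0
```

Emit:
drive_tool([
  [0.018, -0.012, 0, 0],
  [0.018, -0.012, 0, 0],
  [0.015, -0.009, 0, 0],
  [0.012, -0.007, 0, 0],
  [0.011, -0.007, 0, 0],
  [0.011, -0.01, 0, 0],
  [0.01, -0.012, 0, 0],
  [0.008, -0.014, 0, 0],
  [0.006, -0.016, 0, 0],
  [0.004, -0.018, 0, 0],
])

```text
time: 3.1
eef_pos: [0.6505, -0.1815, 0.0162]
eef_rot: [[1.0, -0.0, 0.0], [-0.0, -1.0, -0.0], [0.0, 0.0, -1.0]]
wrist_force: [-0.5, -1.9, -0.5]
grip_width: 0.0002
finger_force: 0.5
```

Contact is light. I close it the rest of the way and then look.

Emit:
drive_tool([
  [0, -0.01, 0, 0],
  [0, -0.01, 0, 0],
  [0, -0.008, 0, 0],
  [0, -0.005, 0, 0],
  [0, 0, 0, 0],
  [0, 0, 0, 0],
])

```text
time: 3.7
eef_pos: [0.6499, -0.1507, 0.0163]
eef_rot: [[1.0, -0.0, 0.0], [-0.0, -1.0, -0.001], [0.0, 0.001, -1.0]]
wrist_force: [-1.7, -3.2, -0.6]
grip_width: -0.0002
finger_force: 1.4
```

Run:
```python
from h import *
s=arm.observe();print(s["eef_pos"],s["wrist_force"])
p,d=arm.camera("side");q,_=arm.camera("scene")
c=np.hstack([cv2.resize(p[100:260,170:340],None,fx=2.3,fy=2.3),cv2.resize(q[220:380,180:350],None,fx=2.3,fy=2.3)])
cv2.imwrite("pics/c1.png",c);print(c.shape)
```

```text
[ 0.64988386 -0.15070851  0.01632883] [-1.65763545 -3.2406247  -0.55930192]
(368, 782, 3)
```

View pics/c1.png

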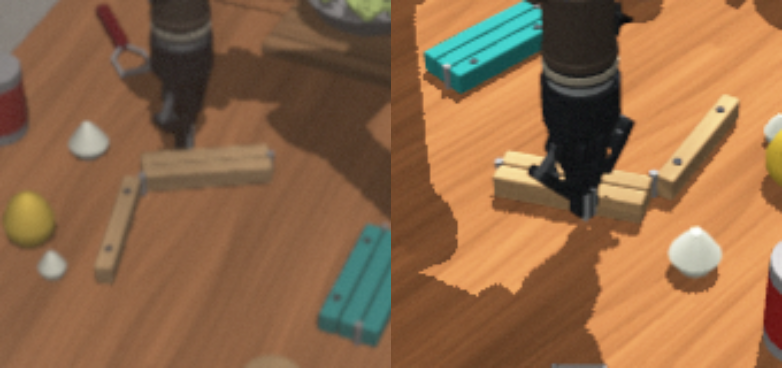

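The end bar now lies flush against the middle bar: the side crop shows the pair as one block around (205,165). The middle bar is still wide open. Next I slide along the outer face and swing the pair.

Emit:
drive_tool([
  [0.005, 0.02, 0, 0],
  [-0.025, 0.012, 0, 0],
  [-0.025, 0.012, 0, 0],
  [-0.007, -0.015, 0, 0],
  [-0.012, -0.014, 0, 0],
  [-0.01, -0.013, 0, 0],
  [-0.01, -0.013, 0, 0],
  [-0.009, -0.013, 0, 0],
  [-0.008, -0.014, 0, 0],
  [-0.008, -0.014, 0, 0],
])

```text
time: 4.8
eef_pos: [0.5415, -0.0971, 0.0167]
eef_rot: [[1.0, -0.0, 0.002], [-0.0, -1.0, -0.0], [0.002, 0.0, -1.0]]
wrist_force: [1.5, -3.4, 0.2]
grip_width: -0.0003
finger_force: 1.2
```

Emit:
drive_tool([
  [0.001, -0.014, 0, 0],
  [0.001, -0.014, 0, 0],
  [0.003, -0.014, 0, 0],
  [0.005, -0.014, 0, 0],
  [0.006, -0.013, 0, 0],
  [0.008, -0.013, 0, 0],
  [0.009, -0.012, 0, 0],
  [0.01, -0.009, 0, 0],
  [0.008, -0.004, 0, 0],
  [0, 0, 0, 0],
])

```text
time: 5.8
eef_pos: [0.592, 0.0117, 0.0154]
eef_rot: [[1.0, 0.001, -0.002], [0.001, -1.0, 0.002], [-0.002, -0.002, -1.0]]
wrist_force: [-2.3, 1.3, 1.3]
grip_width: -0.0002
finger_force: 0.8
```

Run:
```python
from h import *
p,d=arm.camera("side");q,_=arm.camera("scene")
c=np.hstack([cv2.resize(p[100:260,170:340],None,fx=2.3,fy=2.3),cv2.resize(q[220:380,180:350],None,fx=2.3,fy=2.3)])
cv2.imwrite("pics/c2.png",c)
```

```text
(no output)
```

View pics/c2.png

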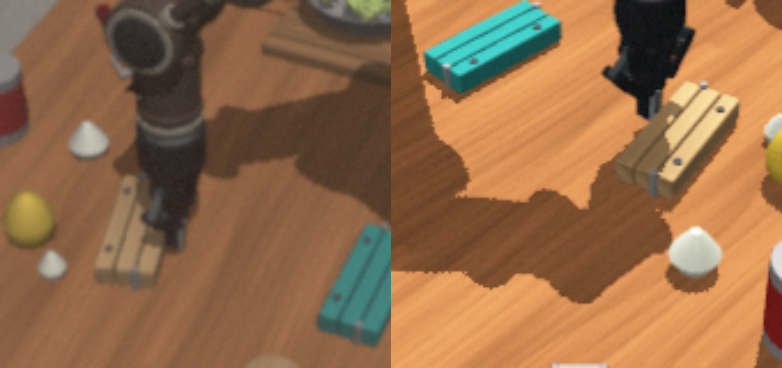

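All three bars look nearly flush in both crops. I give a small final squeeze, then retreat.

Emit:
drive_tool([
  [0.004, -0.001, 0, 0],
  [0.003, 0, 0, 0],
  [0, 0, 0, 0],
  [-0.02, 0.005, 0, 0],
  [-0.03, 0.01, 0, 0],
  [0, 0, -0.04, 0],
  [0, 0, -0.04, 0],
  [0, 0, -0.04, 0],
  [-0.02, 0.03, -0.03, 0],
  [-0.02, 0.04, 0, 0],
])

```text
time: 6.9
eef_pos: [0.5151, -0.076, 0.1731]
eef_rot: [[1.0, 0.002, 0.016], [0.002, -1.0, -0.003], [0.016, 0.004, -1.0]]
wrist_force: [0.7, -2.0, 0.2]
grip_width: -0.0003
finger_force: 0.0
```

Emit:
drive_tool([
  [-0.02, 0.04, 0, 0],
  [-0.02, 0.04, 0, 0],
  [0, 0, 0, 0],
  [0, 0, 0, 0],
])

```text
time: 7.3
eef_pos: [0.4699, -0.1562, 0.1672]
eef_rot: [[1.0, -0.004, 0.004], [-0.004, -1.0, -0.001], [0.004, 0.001, -1.0]]
wrist_force: [0.4, 0.1, 0.3]
grip_width: -0.0001
finger_force: 0.0
```

Run:
```python
from h import *
p,d=arm.camera("side");q,_=arm.camera("scene")
c=np.hstack([cv2.resize(p[100:260,170:340],None,fx=2.3,fy=2.3),cv2.resize(q[220:380,180:350],None,fx=2.3,fy=2.3)])
cv2.imwrite("pics/c3.png",c)
s=arm.observe();print(s["time"],s["eef_pos"],s["wrist_force"],abs(s["dq"]).max())
for n,i in(("scene",q),("side",p)):
    r=(slice(140,215),slice(335,410)) if n=="scene" else (slice(270,400),slice(140,245))
    print(n,np.abs(i[r].astype(int)-np.load(n+"0.npz")["p"][r]).mean())
```

```text
7.4 [ 0.47015664 -0.15458012  0.16678741] [ 0.25175844 -0.81341849 -0.50067996] 1.3023554099225647
scene 6.209955555555555
side 1.8827350427350427
```

View pics/c3.png

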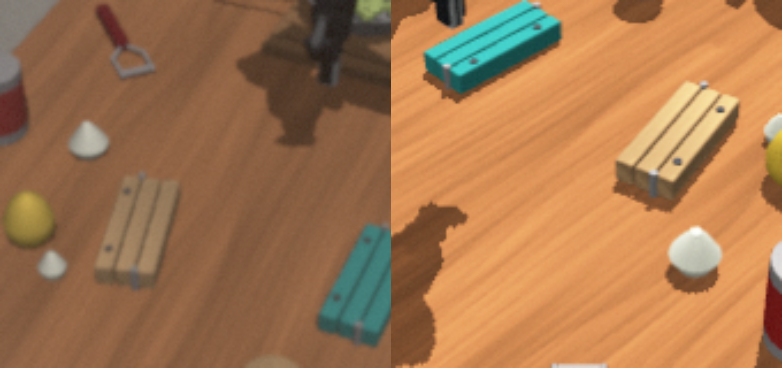

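Both views show the three bars flush and parallel, and the robot is clear of everything. I hand it in.

```bash
python3 -c "
from cell import arm
print(arm.hand_in())"
```

```text
the job is handed in; nothing more can be done
None
```

The empty pot rest is folded flush, end bar first and then both bars together, the arm never went near the saucepan, and the job is handed in (no verdict was returned).

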